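Ready the grinder and offer a plane iron up to the wheel

ROBOT

A 6-joint arm with a two-finger parallel gripper is mounted at the origin on the work surface. World frame = base frame: x ahead of the robot, y to its left, z up, the work surface at z = 0. Lengths are in m, angles in rad, forces in N, time in s.
With the tool pointing down it reaches from about 0.275 to 0.825 m from the base axis. Payload 5.2 kg.
Tool frame: the origin (TCP) lies on the centre line of the jaws, within the pads' length; the fingertips stand 19 mm ahead of it and the grasp point (between the pads) is the TCP; z points along the fingers, y is the direction in which the jaws open and shut (so a half turn about z gives the same grasp; the last joint's range is limited). The gripper opens to 93 mm and grips with 3 to 60 N. Pads are 15 mm wide; open, the fingers measure 128 mm over their backs; the gripper's body (75 mm by 188 mm) begins 65 mm behind the grasp point.
Start: joints at [0.914, 0.259, 1.535, -0, 1.348, -0.203], TCP at [0.241, 0.494, 0.238] pointing down, gripper open.
Joint ranges: [-3.14, 3.14], [-0.91, 2.08], [0.19, 2.58], [-1.22, 4.36], [0.22, 2.71], [-3.12, 3.12]. Speed limits (rad/s): [2.57, 2.57, 3.14, 3.14, 3.14, 3.14].

INTERFACE

Orientations are given as a unit quaternion [w, x, y, z].
In Python, from bench import sensors, vision, bot gives the robot as it stands. The module is installed in compiled form; this text tells all that it offers.
- The arm moves only by the tool play_rows, never from a script. Its argument "deltas" is a list of rows, each an object of numbers: "tx", "ty", "tz": the shift along the world's x, y, z in cm; "yaw": the turn about the world's z in rad. In form: [{"tx": .., "ty": .., "tz": .., "yaw": ..}, ...]. A call has 1 to 10 rows; each row shifts and turns the commanded pose from where the row before left it; what a row does not reach is not made up. A row lasts 1/10 s, in which the tool goes at most 50 mm and 8.59 degrees, less where a joint would pass 70% of its speed; a pose out of reach is approached as far as the arm can. A call with a gripper value outside its range is refused whole. "claw" is the finger opening in cm, from 0 to 9.3, set as the call begins (left out, the last holds). The fingers move at their own pace and stop on an object; "squeeze" is the grip in N (left out, the last holds). Time passes only in rows, so rows that do not move let the fingers close. It gives the time, the measured TCP pose, the force and the opening at its end, in the units of the state.
- sensors.observe(): the state, without advancing time (a new reading comes with each control period).
- vision.snapshot(name): name is "scene" or "top" or "wrist"; returns a dict with "pixels" (400x640x3 uint8, red, green, blue), "depth" (400x640 float32, m along the optical axis (not along the pixel's ray), 0 where there is no reading), "fov_y" (degrees; the focal length in pixels is half the picture's height over the tangent of half this angle, whatever the lens; pixels are square), "cx", "cy" (the principal point, pixels), "camera_from_world" (4x4, takes a point from world to camera coordinates); the wrist camera has in their place "mount" (4x4, takes a point from camera to tool coordinates, whose origin is the TCP and whose axes are the flange's). Camera axes: x right, y up, looking along -z (the intrinsics and any distortion apply to the point x, -y, -z); pixel columns grow to the right and rows downward; lengths in m; the calibration is good to about 2 mm. A picture is of the moment at which its call begins: read the wrist's pose just before it.
- bot.close_job(): hands the job in, once; it reports no verdict.
The state is a dict: "t": time; "joints": joint angles; "joint_vel": joint speeds; "effort": joint torques, N m; "position": TCP position; "tcp_rot": TCP orientation; "ft_force": force on the tool from outside, world axes, zero at the start; "ft_torque": the same for the moment, N m; "gripper_width": opening from 0.0 (shut) to 1.0 (fully open).
Only numpy, scipy, OpenCV 4.12 (cv2) and the standard library are available. Lean on these libraries where they do the work, as an engineer would, in place of code of your own. Each camera call takes 0.05 s, during which the arm holds its last target. There are 200 camera calls.

TASK

Get the grinder ready by pressing its buttons fully down one at a time, blue (dust extraction), then yellow (work light), then green (wheel drive, which waits for the foot pedal), and keep off the red stop button. Then pick up the orange holder with the plane iron, lift it up over the spark screen and finish holding it still over the grinding wheel: the blade level, its edge square across the wheel and centred right over the wheel's topmost point, hovering about a centimetre above it. The blade and holder must never touch the grinder or the screen, everything else stays where it is, and the program ends with the holder still in the gripper.

Things in the scene. Friction and masses are not known exactly. Their poses are not given: they have to be found in the camera images.
- holder_center (a point): centre of the orange holder to grasp, a block 70 (x) x 30 (y) x 40 mm (z) with two screw heads 8 mm high on top; its underside is 20 mm below this point. A steel blade 3 mm thick, 40 mm wide sticks 72 mm out of its +x face, level. x points from the block to the blade's edge, y runs along the edge (grasp across y), z up. About 0.3 kg, balanced some 15 to 20 mm from here towards the blade
- blade_edge (a point): middle of the blade's front edge, at its underside: 107 mm along +x and 14 mm below holder_center; same axes
- wheel_crown (a point): topmost point of the grinder's pale grinding wheel (150 mm across, 40 mm wide, not turning), midway across its width, 170 mm above the bench. y runs along the wheel's shaft, x along the rim at the crown, pointing away from the robot's side, z up
- screen_top (a point): middle of the top edge of the upright spark screen (sheet steel with a yellow rim and foot), which stands fixed between the holder and the grinder: 310 mm long along its x axis, 10 mm thick along y, its top 205 mm above the bench
- blue_top (a point): centre of the top face of the blue push button (28 mm across, facing straight up, 72 mm above the bench at rest), one of four in a 2 x 2 square, 60 mm apart, on a low grey box; which colour sits where changes
- yellow_top (a point): centre of the top face of the yellow push button (28 mm across, facing straight up, 72 mm above the bench at rest), one of four in a 2 x 2 square, 60 mm apart, on a low grey box; which colour sits where changes
- green_top (a point): centre of the top face of the green push button (28 mm across, facing straight up, 72 mm above the bench at rest), one of four in a 2 x 2 square, 60 mm apart, on a low grey box; which colour sits where changes
- red_top (a point): centre of the top face of the red push button (28 mm across, facing straight up, 72 mm above the bench at rest), one of four in a 2 x 2 square, 60 mm apart, on a low grey box; which colour sits where changes
- blue (a joint): travel of the blue button in m: 0 up, 0.006 fully down; it springs back; about 1.5 N starts it moving and 5 N takes it fully down
- yellow (a joint): travel of the yellow button in m: 0 up, 0.006 fully down; it springs back; about 1.5 N starts it moving and 5 N takes it fully down
- green (a joint): travel of the green button in m: 0 up, 0.006 fully down; it springs back; about 1.5 N starts it moving and 5 N takes it fully down
- red (a joint): travel of the red button in m: 0 up, 0.006 fully down; it springs back; about 1.5 N starts it moving and 5 N takes it fully down
- iron: the holder with its blade, in one piece; origin at the middle of the block's underside, axes as holder_center
- grinder: the green grinder, fixed; origin on the bench under wheel_crown, same axes. Base 170 (x) x 250 mm (y); bearing blocks 126 mm high at y = +-70 mm, a pulley 140 mm high at y = +107 mm, a work rest with its top 98 mm high reaching to x = -109 mm
- screen: the spark screen, fixed; origin on the bench under screen_top, same axes
- whetstone: bystander, leave alone: blue-grey whetstone block, 55 x 160 x 25 mm; origin at its underside
- spare_wheel: bystander, leave alone: spare terracotta-coloured grinding wheel lying flat, 120 mm across, 22 mm thick, with a hole; origin at its underside
- oil_can: bystander, leave alone: steel can with a red band, 66 mm across, 150 mm tall; origin at its underside
- mug: bystander, leave alone: white mug, 80 mm across, 90 mm tall; origin at its underside
- jar: bystander, leave alone: amber glass jar with steel cap, 70 mm across, 100 mm tall; origin at its underside
- hammer: bystander, leave alone: hammer with wooden handle, 200 mm long, lying; origin at its underside
- wrench: bystander, leave alone: steel wrench, 180 mm long, lying; origin at its underside
There are look-alikes about, which are no part of the job. Of the things like the iron, leave any that is turquoise; of the rest the larger one is meant.

How it is judged:
On the way, in this order (a step that is already met when the one before it is completed fails the run):
1. the blue button is pressed down, the other buttons up (value of joint blue above 0.004 m and value of joint each of yellow, green, red below 0.002 m), for 0.05 s.
2. the yellow button is pressed down, the other buttons up (value of joint yellow above 0.004 m and value of joint each of blue, green, red below 0.002 m), for 0.05 s.
3. the green button is pressed down, the other buttons up (value of joint green above 0.004 m and value of joint each of blue, yellow, red below 0.002 m), for 0.05 s.
4. the buttons are up again and the holder is lifted above the top of the spark screen, in the fingers (value of joint each of blue, yellow, green, red below 0.002 m and height (world z) of holder_center above 0.21 m and contact force between iron and the fingers above 1 N), for 0.1 s.
At the end, for the whole second after the job is handed in: Holder in the fingers, still (under 20 mm/s), touching neither grinder nor screen; middle of the blade's edge 3 to 20 mm above the wheel's topmost point and within 10 mm of it along and across the wheel; edge parallel to the shaft and holder upright, each within 0.12 rad; all buttons up (contact force between iron and the fingers above 1 N and contact force between iron and grinder below 0.1 N and contact force between iron and screen below 0.1 N and z of blade_edge in the frame of wheel_crown between 0.003 and 0.02 m and x of blade_edge in the frame of wheel_crown between -0.01 and 0.01 m and y of blade_edge in the frame of wheel_crown between -0.01 and 0.01 m and angle between the y axis of holder_center and the y axis of wheel_crown, either way round below 0.12 rad and angle between holder_center's own z axis and vertical below 0.12 rad and linear speed of iron below 0.02 m/s and value of joint each of blue, yellow, green, red below 0.002 m); the arm keeps its last pose, push and grip.
It fails at once if the red stop button is pressed (value of joint red above 0.003 m).
It fails at once if the holder or blade touches the grinder (contact force between iron and grinder above 0.5 N).
It fails at once if the holder or blade touches the spark screen (contact force between iron and screen above 0.5 N).
It fails at once if a bystander is moved more than 20 mm (distance of any of whetstone, spare_wheel, oil_can, mug, jar, hammer, wrench from where it was at the start of the episode above 0.02 m).
It also fails if it takes over 64 s, if anything falls off the work surface, if the arm or the gripper's body presses on something with over 40 N, if the wrist force passes 120 N, or if a joint passes its speed limit or range.

## Working session

There is one attempt and no reset: what is moved stays moved. The work goes in short steps, Python scripts to look and compute and a tool call to move; the robot and the scene stay as the last step left them, time stands still between calls to the robot, and variables do not carry over. Pictures are saved under pics/ and viewed, about 8 in all and at most 12, crops included, and the job is handed in when it is done.

Besides the shell and the picture viewer there is one more tool, called after "Request:" as a command line: name --argument value ..., lists and objects as JSON in quotes. play_rows: Moves the arm, as the interface text tells. Its arguments: {"type":"object","properties":{"deltas":{"type":"array","items":{"type":"object","properties":{"tx":{"type":"number"},"ty":{"type":"number"},"tz":{"type":"number"},"yaw":{"type":"number"}}}},"claw":{"type":"number"},"squeeze":{"type":"number"}},"required":["deltas"]}

```bash
mkdir -p pics; cat > h.py <<'E'
import numpy as np, cv2, pickle
from bench import sensors, vision, bot
def snap(n):
    s=sensors.observe(); d=vision.snapshot(n); d['state']=s; pickle.dump(d,open(n+'.pkl','wb')); return d
def load(n): return pickle.load(open(n+'.pkl','rb'))
def w2c(d):
    return np.array(d['camera_from_world'])
def world(d,u,v,z=None):
    """pixel -> world via depth, or by intersecting plane z"""
    f=200/np.tan(np.radians(d['fov_y'])/2)
    u=np.asarray(u,float);v=np.asarray(v,float)
    r=np.stack([(u-d['cx'])/f,-(v-d['cy'])/f,-np.ones_like(u)],-1)
    T=np.linalg.inv(w2c(d)); 
    if z is None:
        dep=d['depth'][np.round(v).astype(int),np.round(u).astype(int)]
        return (r*dep[...,None])@T[:3,:3].T+T[:3,3]
    g=r@T[:3,:3].T; k=(z-T[2,3])/g[...,2]
    return T[:3,3]+g*k[...,None]
def proj(d,P):
    f=200/np.tan(np.radians(d['fov_y'])/2)
    c=np.asarray(P)@w2c(d)[:3,:3].T+w2c(d)[:3,3]
    return d['cx']+f*c[...,0]/-c[...,2], d['cy']-f*c[...,1]/-c[...,2]
def save(name,img,crop=None,k=1):
    if crop: x0,y0,x1,y1=crop; img=img[y0:y1,x0:x1]
    cv2.imwrite('pics/'+name,cv2.resize(img[:,:,::-1],None,fx=k,fy=k,interpolation=cv2.INTER_CUBIC))
E
python3 - <<'E'
from h import *
a=snap('scene');b=snap('top')
for d in(a,b): print({k:(v if not hasattr(v,'shape') or v.size<20 else v.shape) for k,v in d.items() if k!='state'})
print(b['state'])
im=np.vstack([a['pixels'],b['pixels']])
save('s.png',a['pixels'],k=1.25); save('t.png',b['pixels'],k=1.25)
E
```

```text
{'pixels': (400, 640, 3), 'depth': (400, 640), 'fov_y': 56.646460911021336, 'cx': 325.64308078258074, 'cy': 202.04614101913054, 'camera_from_world': array([[-0.60611162,  0.79536562,  0.0047145 ,  0.38923443],
       [-0.47933265, -0.36999465,  0.79582923,  0.0846345 ],
       [ 0.63471955,  0.48010154,  0.60550277, -1.42585736],
       [ 0.        ,  0.        ,  0.        ,  1.        ]])}
{'pixels': (400, 640, 3), 'depth': (400, 640), 'fov_y': 49.62426071431103, 'cx': 322.4150640185408, 'cy': 197.79698405936404, 'camera_from_world': array([[-2.80863039e-02, -9.99605090e-01,  9.07969673e-04,
        -9.50535995e-02],
       [ 9.91474300e-01, -2.77422062e-02,  1.27314891e-01,
        -5.00765518e-01],
       [-1.27239424e-01,  4.47603333e-03,  9.91861933e-01,
        -1.30865455e+00],
       [ 0.00000000e+00,  0.00000000e+00,  0.00000000e+00,
         1.00000000e+00]])}
{'t': 0.05, 'joints': array([ 9.14199858e-01,  2.59301059e-01,  1.53607005e+00, -8.99887651e-06,
        1.34797374e+00, -2.02813811e-01]), 'joint_vel': array([-2.22180649e-04,  7.04369577e-05, -1.44310806e-03,  5.58174025e-04,
        5.48289653e-04,  5.25448783e-05]), 'effort': array([ 2.47000564e-03, -4.38603473e+01, -2.84960765e+01,  7.22109340e-02,
        3.58586165e-02, -2.49466027e-06]), 'position': array([0.24077867, 0.4939375 , 0.23684547]), 'tcp_rot': array([-3.60995678e-04,  2.24948559e-01,  9.74370247e-01, -7.98276971e-04]), 'ft_force': array([-1.03396801, -0.24887864, -0.45924461]), 'ft_torque': array([ 0.01370517,  0.00122995, -0.02354295]), 'gripper_width': 0.9992703628426975}
```

View pics/s.png

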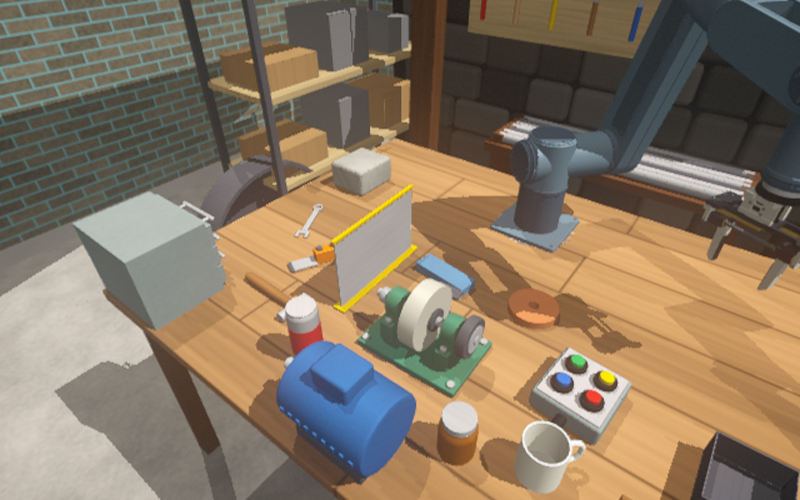

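View pics/t.png

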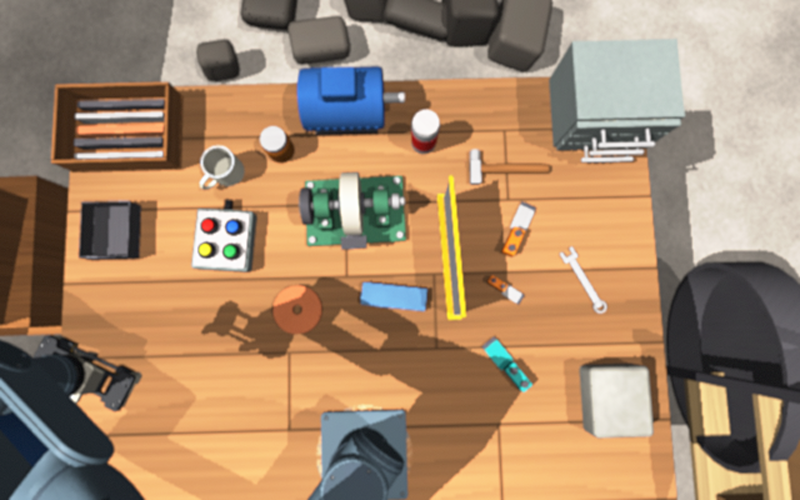

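The scene view has a grinder at (425,335), a screen at (375,250) and buttons at (580,380). The top view (800 px wide) shows three irons: a large orange one at (518,228), a small orange one at (505,288) and a turquoise one at (510,365). The large orange one at (518,228) fits the description. I'll confirm it in one enlarged crop while measuring.

```bash
python3 - <<'E'
from h import *
d=load('top'); im=d['pixels']; hsv=cv2.cvtColor(im,cv2.COLOR_RGB2HSV)
def comp(mask,box,z=None,name=''):
    x0,y0,x1,y1=box; m=np.zeros_like(mask); m[y0:y1,x0:x1]=mask[y0:y1,x0:x1]
    v,u=np.nonzero(m); P=world(d,u,v)
    print(name,len(u),'px',u.mean().round(1),v.mean().round(1),'med',np.median(P,0).round(4),'mean',P.mean(0).round(4),'z5/95',np.percentile(P[:,2],[5,95]).round(3)); return u,v,P
H,S,V=[hsv[...,i].astype(int) for i in range(3)]
box=(155,168,205,216)
for n,m in dict(blue=(H>95)&(H<125)&(S>120),yellow=(H>22)&(H<34)&(S>150),green=(H>50)&(H<80)&(S>120),red=((H<8)|(H>172))&(S>150)).items():
    u,v,P=comp(m,box,name=n)
    top=P[:,2]>0.066
    print('   plane z=.072',world(d,u[top].mean(),v[top].mean(),.072).round(4), top.sum())
u,v,P=comp((S>150)&(H<20)&(V>90),(395,170,430,210),name='iron orange')
save('c1.png',im,(380,155,440,245),6)
# crop grinder
save('c2.png',im,(235,130,375,260),5.7)
E
```

```text
blue 87 px 185.8 180.9 med [0.5558 0.3029 0.0703] mean [0.5562 0.303  0.0694] z5/95 [0.061 0.075]
   plane z=.072 [0.5567 0.303  0.072 ] 65
yellow 83 px 164.1 199.4 med [0.5016 0.3665 0.0715] mean [0.4994 0.3618 0.0857] z5/95 [0.062 0.076]
   plane z=.072 [0.5027 0.3678 0.072 ] 66
green 84 px 183.8 200.5 med [0.4964 0.308  0.0718] mean [0.4964 0.308  0.0703] z5/95 [0.06  0.076]
   plane z=.072 [0.4972 0.3083 0.072 ] 68
red 82 px 166.1 179.7 med [0.5605 0.362  0.0713] mean [0.5557 0.3508 0.1017] z5/95 [0.061 0.077]
   plane z=.072 [0.5626 0.3627 0.072 ] 68
iron orange 246 px 409.8 193.9 med [ 0.5039 -0.3799  0.0376] mean [ 0.5022 -0.38    0.0348] z5/95 [-0.     0.046]
```

View pics/c1.png

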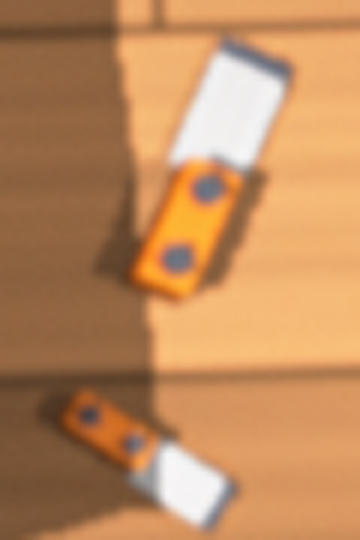

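View pics/c2.png

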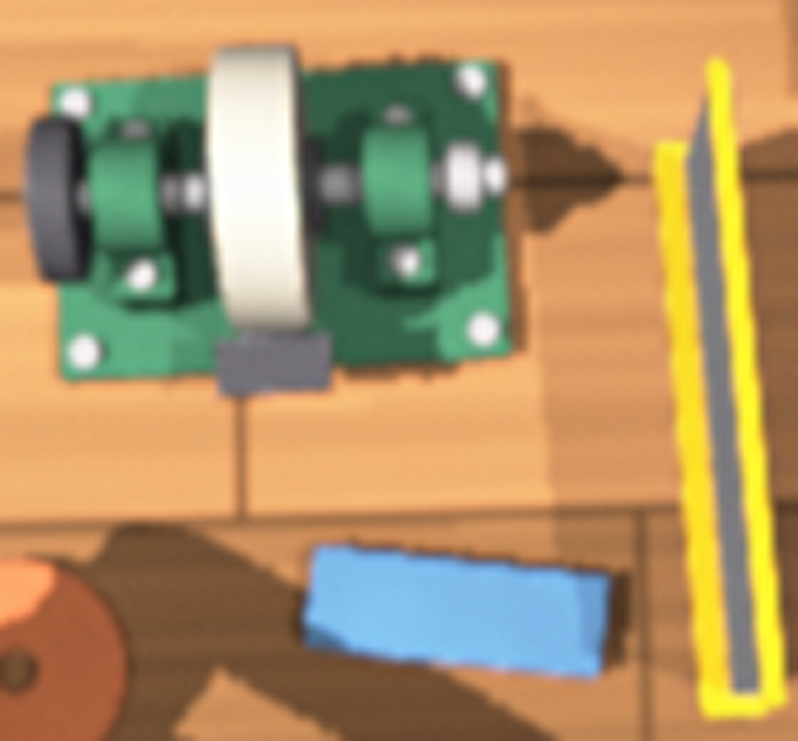

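The crop confirms it: the large orange holder is centred at about crop (190,228), i.e. top (412,193), with its blade pointing away from the robot (up and right). The small orange one is at crop (110,430). The second crop shows the wheel centred at about (262,190) and the screen's upper rim running from (718,65) to (775,700).

```bash
python3 - <<'E'
from h import *
from scipy.optimize import least_squares
def px(X,Y,x0,y0,k): return x0+(X+.5)/k-.5, y0+(Y+.5)/k-.5
d=load('top')
# iron via corners in crop c1
for n,(X,Y),z in [('screwF',(208,188),.048),('screwB',(178,259),.048),('bladeL',(222,40),.009),('bladeR',(294,66),.009)]:
    print(n,world(d,*px(X,Y,380,155,6),z).round(4))
im=d['pixels'];hsv=cv2.cvtColor(im,cv2.COLOR_RGB2HSV).astype(int)
v,u=np.mgrid[160:215,390:440]; P=world(d,u.ravel(),v.ravel()); 
h=hsv[160:215,390:440].reshape(-1,3)
t=(P[:,2]>.033)&(P[:,2]<.055)
r=cv2.minAreaRect((P[t,:2]*1000).astype(np.float32)); print('iron top rect',r,t.sum())
bl=(P[:,2]>.004)&(P[:,2]<.018)&(h[:,1]<60)&(h[:,2]>150); c=P[bl,:2].mean(0); w,V=np.linalg.eigh(np.cov(P[bl,:2].T)); print('blade',c,bl.sum(),np.degrees(np.arctan2(V[1,1],V[0,1])),P[bl,2].mean())
print('small iron etc done')
# wheel fit, both cams
for n in('top','scene'):
    d=load(n); im=d['pixels'];hsv=cv2.cvtColor(im,cv2.COLOR_RGB2HSV).astype(int)
    v,u=np.mgrid[0:400,0:640]; ok=d['depth']>0; P=world(d,u[ok],v[ok]); hh=hsv[ok]
    m=(P[:,0]>.4)&(P[:,0]<.7)&(P[:,1]>-.1)&(P[:,1]<.15)&(P[:,2]>.10)&(P[:,2]<.19)&(hh[:,1]<60)&(hh[:,2]>120)
    Q=P[m]; print(n,'wheel',len(Q),Q.mean(0).round(4),Q.min(0).round(3),Q.max(0).round(3))
    # rim points: fit cylinder radius .075 centre height .095 ; yaw a, cx (offset along x' )
    def res(p):
        a,c,zc=p; xp=Q[:,0]*np.cos(a)+Q[:,1]*np.sin(a)
        return np.hypot(xp-c,Q[:,2]-zc)-.075
    s=least_squares(res,[0.0,.55,.095],loss='soft_l1',f_scale=.001); a,c,zc=s.x
    k=np.abs(res(s.x))<.002; yp=-Q[k,0]*np.sin(a)+Q[k,1]*np.cos(a)
    print('fit a,c,zc',s.x.round(4),'rim',k.sum(),'y range',np.percentile(yp,[0,2,50,98,100]).round(4))
    g=(hh[:,0]>60)&(hh[:,0]<90)&(hh[:,1]>100)&(P[:,2]<.03)&(P[:,2]>.003)&(P[:,0]>.35)&(P[:,0]<.75)&(abs(P[:,1])<.25)
    print('base rect',cv2.minAreaRect((P[g,:2]*1000).astype(np.float32)),P[g,2].mean())
    y=(hh[:,0]>22)&(hh[:,0]<34)&(hh[:,1]>150)&(P[:,2]>.19)&(P[:,2]<.22)&(P[:,1]<0)
    print('screen top',cv2.minAreaRect((P[y,:2]*1000).astype(np.float32)),P[y,2].mean(),y.sum())
    b=(P[:,1]<.5)
E
```

```text
screwF [ 0.5248 -0.3922  0.048 ]
screwB [ 0.4886 -0.3748  0.048 ]
bladeL [ 0.6099 -0.4126  0.009 ]
bladeR [ 0.5948 -0.45    0.009 ]
iron top rect ((507.59521484375, -383.769775390625), (30.80501937866211, 69.80075073242188), 64.56099700927734) 216
blade [ 0.5707241  -0.41403465] 225 147.1360770961364 0.009522340608759387
small iron etc done
top wheel 885 [0.5878 0.0087 0.1468] [ 0.492 -0.099  0.1  ] [0.663 0.132 0.175]
fit a,c,zc [-0.5525  0.5057  0.0921] rim 219 y range [0.2888 0.2917 0.3143 0.3568 0.4238]
base rect ((597.7957763671875, 10.4425048828125), (162.70883178710938, 242.8524932861328), 1.41427743434906) 0.016285237472515764
screen top ((478.7375183105469, -224.49169921875), (308.94366455078125, 10.531638145446777), 2.819904327392578) 0.20465121633847447 436
scene wheel 1510 [0.6168 0.0346 0.1375] [ 0.493 -0.098  0.1  ] [0.675 0.139 0.172]
fit a,c,zc [0.5409 0.5181 0.089 ] rim 206 y range [-0.3354 -0.3325 -0.3186 -0.194  -0.192 ]
base rect ((0.0, 0.0), (0.0, 0.0), 0.0) nan
screen top ((479.86297607421875, -221.50418090820312), (308.3280029296875, 14.107551574707031), 2.9353349208831787) 0.20356020772335995 284<stdin>:29: RuntimeWarning: Mean of empty slice.
  ret = ret.dtype.type(ret / rcount)
```

```bash
python3 - <<'E'
from h import *
from scipy.optimize import least_squares
for n in('top','scene'):
    d=load(n); im=d['pixels'];hsv=cv2.cvtColor(im,cv2.COLOR_RGB2HSV).astype(int)
    v,u=np.mgrid[0:400,0:640]; ok=d['depth']>0; P=world(d,u[ok],v[ok]); hh=hsv[ok]
    m=(P[:,0]>.5)&(P[:,0]<.7)&(P[:,1]>-.03)&(P[:,1]<.05)&(P[:,2]>.13)&(P[:,2]<.18)
    Q=P[m]
    def res(p):
        a,c=p; xp=Q[:,0]*np.cos(a)+Q[:,1]*np.sin(a)
        return np.hypot(xp-c,Q[:,2]-.095)-.075
    s=least_squares(res,[0.03,.59],loss='soft_l1',f_scale=.001); a,c=s.x
    print(n,len(Q),s.x.round(4),np.median(abs(res(s.x))).round(4))
    for a in (0.025,0.05,s.x[0]):
        xp=Q[:,0]*np.cos(a)+Q[:,1]*np.sin(a); yp=-Q[:,0]*np.sin(a)+Q[:,1]*np.cos(a)
        c=least_squares(lambda p:res([a,p[0]]),[.59],loss='soft_l1',f_scale=.001).x[0]
        k=np.abs(res([a,c]))<.003
        for lo,hi in((.13,.15),(.15,.165),(.165,.18)):
            for sgn in (-1,1):
                q=k&(Q[:,2]>lo)&(Q[:,2]<hi)&(np.sign(xp-c)==sgn)
                if q.sum()>3: print('  a',round(a,3),'c',c.round(4),lo,sgn,q.sum(),'y',np.percentile(yp[q],[2,98]).round(4),'mid',np.percentile(yp[q],[2,98]).mean().round(4))
    # grinder shaft/bearing: green points high z
    g=(hh[:,0]>60)&(hh[:,0]<90)&(hh[:,1]>80)&(P[:,2]>.105)&(P[:,0]>.45)&(P[:,0]<.7)&(abs(P[:,1])<.15)
    G=P[g]; 
    for s_ in (1,-1):
        q=G[np.sign(G[:,1]-.015)==s_]; print('  bearing',len(q),q.mean(0).round(4),q.max(0).round(4),q.min(0).round(4))
    g=(hh[:,0]>65)&(hh[:,0]<95)&(hh[:,1]>80)&(P[:,2]<.06)&(P[:,2]>.003)&(P[:,0]>.4)&(P[:,0]<.75)&(abs(P[:,1])<.2)
    print('  base',np.percentile(P[g],[1,99],axis=0).round(3))
E
```

```text
top 653 [0.0325 0.5999] 0.0014
  a 0.025 c 0.6 0.13 -1 76 y [-0.0233  0.015 ] mid -0.0041
  a 0.025 c 0.6 0.13 1 47 y [-0.0219  0.0155] mid -0.0032
  a 0.025 c 0.6 0.15 -1 116 y [-0.0225  0.0148] mid -0.0038
  a 0.025 c 0.6 0.15 1 92 y [-0.0223  0.015 ] mid -0.0037
  a 0.025 c 0.6 0.165 -1 99 y [-0.0239  0.0154] mid -0.0042
  a 0.025 c 0.6 0.165 1 98 y [-0.0223  0.0147] mid -0.0038
  a 0.05 c 0.5997 0.13 -1 74 y [-0.037   0.0011] mid -0.0179
  a 0.05 c 0.5997 0.13 1 47 y [-0.0382 -0.0008] mid -0.0195
  a 0.05 c 0.5997 0.15 -1 119 y [-0.0371  0.0008] mid -0.0182
  a 0.05 c 0.5997 0.15 1 92 y [-0.0384 -0.001 ] mid -0.0197
  a 0.05 c 0.5997 0.165 -1 98 y [-0.0386  0.0007] mid -0.0189
  a 0.05 c 0.5997 0.165 1 98 y [-0.0379 -0.0003] mid -0.0191
  a 0.032 c 0.5999 0.13 -1 74 y [-0.0274  0.0106] mid -0.0084
  a 0.032 c 0.5999 0.13 1 47 y [-0.0268  0.0107] mid -0.0081
  a 0.032 c 0.5999 0.15 -1 116 y [-0.0269  0.0106] mid -0.0082
  a 0.032 c 0.5999 0.15 1 92 y [-0.0271  0.0102] mid -0.0085
  a 0.032 c 0.5999 0.165 -1 98 y [-0.0283  0.011 ] mid -0.0086
  a 0.032 c 0.5999 0.165 1 99 y [-0.027
[... 741 characters left out ...]
15 1 165 y [-0.0362  0.0033] mid -0.0164
  a 0.05 c 0.5986 0.165 -1 89 y [-0.0346  0.0038] mid -0.0154
  a 0.05 c 0.5986 0.165 1 142 y [-0.0354  0.004 ] mid -0.0157
  a 0.021 c 0.5988 0.13 1 145 y [-0.0174  0.0216] mid 0.0021
  a 0.021 c 0.5988 0.15 -1 41 y [-0.0179  0.0214] mid 0.0017
  a 0.021 c 0.5988 0.15 1 164 y [-0.0177  0.0218] mid 0.0021
  a 0.021 c 0.5988 0.165 -1 89 y [-0.0176  0.0209] mid 0.0017
  a 0.021 c 0.5988 0.165 1 142 y [-0.0174  0.0216] mid 0.0021
  bearing 86 [0.5992 0.0843 0.125 ] [0.6135 0.0989 0.1287] [0.5818 0.07   0.1201]
  bearing 40 [ 0.6043 -0.0529  0.1254] [ 0.6127 -0.0393  0.1285] [ 0.5924 -0.0693  0.1223]
  base [[ 0.647 -0.099  0.013]
 [ 0.682  0.137  0.02 ]]
```

Positions are consistent: the button spacing comes out at 59.7–60 mm and the iron rectangle at 70 × 31 mm. The wheel crown is at about (0.599, 0.0127), with yaw about 0.027. Now moving to blue.

Request:
play_rows --deltas '[{"tx":3.1,"ty":-1.9,"tz":-1},{"tx":3.1,"ty":-1.9,"tz":-1},{"tx":3.1,"ty":-1.9,"tz":-1},{"tx":3.1,"ty":-1.9,"tz":-1},{"tx":3.1,"ty":-1.9,"tz":-1},{"tx":3.1,"ty":-1.9,"tz":-1},{"tx":3.1,"ty":-1.9,"tz":-1},{"tx":3.1,"ty":-1.9,"tz":-1},{"tx":3.5,"ty":-1.9,"tz":-1},{"tx":3.3,"ty":-2.0,"tz":-1}]' --claw 0 --squeeze 20

```text
invalid input
```

Request:
play_rows --deltas '[{"tz":-1},{"tz":-1},{"tz":-0.7},{}]'

```text
invalid input
```

Request:
play_rows --deltas '[{"tx":3.1,"ty":-1.9,"tz":-1.0,"yaw":0},{"tx":3.1,"ty":-1.9,"tz":-1.0,"yaw":0},{"tx":3.1,"ty":-1.9,"tz":-1.0,"yaw":0},{"tx":3.1,"ty":-1.9,"tz":-1.0,"yaw":0},{"tx":3.1,"ty":-1.9,"tz":-1.0,"yaw":0},{"tx":3.1,"ty":-1.9,"tz":-1.0,"yaw":0},{"tx":3.1,"ty":-1.9,"tz":-1.0,"yaw":0},{"tx":3.1,"ty":-1.9,"tz":-1.0,"yaw":0},{"tx":3.5,"ty":-1.9,"tz":-1.0,"yaw":0},{"tx":3.3,"ty":-2.0,"tz":-1.0,"yaw":0}]' --claw 0 --squeeze 20

```text
t: 1.1
position: [0.5582, 0.3024, 0.1368]
tcp_rot: [-0.0, 0.225, 0.974, -0.0]
ft_force: [0.0, 0.1, 0.3]
gripper_width: 0.193
```

Request:
play_rows --deltas '[{"tx":0,"ty":0,"tz":-1.0,"yaw":0},{"tx":0,"ty":0,"tz":-1.0,"yaw":0},{"tx":0,"ty":0,"tz":-1.0,"yaw":0},{"tx":0,"ty":0,"tz":-0.8,"yaw":0},{"tx":0,"ty":0,"tz":-0.5,"yaw":0},{"tx":0,"ty":0,"tz":-0.4,"yaw":0},{"tx":0,"ty":0,"tz":-0.3,"yaw":0},{"tx":0,"ty":0,"tz":0,"yaw":0}]'

```text
t: 1.9
position: [0.5566, 0.3039, 0.0879]
tcp_rot: [-0.0, 0.225, 0.974, 0.0]
ft_force: [-1.8, 1.7, 2.6]
gripper_width: 0.004
```

Request:
play_rows --deltas '[{"tx":0,"ty":0,"tz":-0.2,"yaw":0},{"tx":0,"ty":0,"tz":-0.2,"yaw":0},{"tx":0,"ty":0,"tz":-0.1,"yaw":0},{"tx":0,"ty":0,"tz":0,"yaw":0},{"tx":0,"ty":0,"tz":0,"yaw":0}]'

```text
t: 2.4
position: [0.5572, 0.3038, 0.0851]
tcp_rot: [0.001, 0.225, 0.974, 0.001]
ft_force: [-6.6, -0.2, 16.5]
gripper_width: 0.006
```

Blue bottomed out, with 16 N at z = 0.085. Next is yellow.

Request:
play_rows --deltas '[{"tx":0,"ty":0,"tz":1.5,"yaw":0},{"tx":0,"ty":0,"tz":1.5,"yaw":0},{"tx":-1.4,"ty":1.6,"tz":0,"yaw":0},{"tx":-1.4,"ty":1.6,"tz":0,"yaw":0},{"tx":-1.4,"ty":1.6,"tz":0,"yaw":0},{"tx":-1.2,"ty":1.7,"tz":0,"yaw":0},{"tx":0,"ty":0,"tz":0,"yaw":0}]'

```text
t: 3.1
position: [0.502, 0.3699, 0.1126]
tcp_rot: [0.0, 0.224, 0.975, 0.0]
ft_force: [0.4, -0.7, -0.3]
gripper_width: 0.006
```

Request:
play_rows --deltas '[{"tx":0,"ty":0,"tz":-1.0,"yaw":0},{"tx":0,"ty":0,"tz":-0.8,"yaw":0},{"tx":0,"ty":0,"tz":-0.5,"yaw":0},{"tx":0,"ty":0,"tz":-0.3,"yaw":0},{"tx":0,"ty":0,"tz":-0.2,"yaw":0},{"tx":0,"ty":0,"tz":-0.2,"yaw":0},{"tx":0,"ty":0,"tz":0,"yaw":0},{"tx":0,"ty":0,"tz":0,"yaw":0}]'

```text
t: 3.9
position: [0.5035, 0.3673, 0.0851]
tcp_rot: [0.001, 0.225, 0.974, -0.0]
ft_force: [-5.1, -6.7, 17.1]
gripper_width: 0.006
```

Yellow is down, with 17 N at the same height. Next is green, at dx −0.5 and dy −6.0 cm.

Request:
play_rows --deltas '[{"tx":0,"ty":0,"tz":1.5,"yaw":0},{"tx":0,"ty":0,"tz":1.5,"yaw":0},{"tx":-0.1,"ty":-2,"tz":0,"yaw":0},{"tx":-0.2,"ty":-2,"tz":0,"yaw":0},{"tx":-0.2,"ty":-2,"tz":0,"yaw":0},{"tx":0,"ty":0,"tz":0,"yaw":0}]'

```text
t: 4.5
position: [0.4979, 0.3063, 0.1124]
tcp_rot: [-0.0, 0.226, 0.974, -0.001]
ft_force: [0.1, 0.5, -0.5]
gripper_width: 0.002
```

Request:
play_rows --deltas '[{"tx":0,"ty":0,"tz":-1.0,"yaw":0},{"tx":0,"ty":0,"tz":-0.8,"yaw":0},{"tx":0,"ty":0,"tz":-0.5,"yaw":0},{"tx":0,"ty":0,"tz":-0.3,"yaw":0},{"tx":0,"ty":0,"tz":-0.2,"yaw":0},{"tx":0,"ty":0,"tz":-0.2,"yaw":0},{"tx":0,"ty":0,"tz":0,"yaw":0},{"tx":0,"ty":0,"tz":0,"yaw":0}]'

```text
t: 5.3
position: [0.4978, 0.3088, 0.085]
tcp_rot: [0.0, 0.225, 0.974, 0.0]
ft_force: [-6.5, -3.3, 18.7]
gripper_width: 0.005
```

Request:
play_rows --deltas '[{"tx":0,"ty":0,"tz":2,"yaw":0},{"tx":0,"ty":0,"tz":4,"yaw":0},{"tx":0,"ty":0,"tz":4,"yaw":0},{"tx":0,"ty":-2,"tz":4,"yaw":0},{"tx":0,"ty":-3,"tz":4,"yaw":0},{"tx":0,"ty":-4,"tz":3,"yaw":0},{"tx":0,"ty":-4,"tz":0,"yaw":0},{"tx":0,"ty":-4,"tz":0,"yaw":0},{"tx":0,"ty":-4,"tz":0,"yaw":0},{"tx":0,"ty":-4,"tz":0,"yaw":0}]'

```text
t: 6.3
position: [0.4979, 0.0572, 0.2926]
tcp_rot: [0.0, 0.225, 0.974, 0.0]
ft_force: [1.4, 0.4, -0.7]
gripper_width: 0.008
```

Request:
play_rows --deltas '[{"tx":0.2,"ty":-4,"tz":0,"yaw":0},{"tx":0.2,"ty":-4,"tz":0,"yaw":0},{"tx":0.2,"ty":-4,"tz":0,"yaw":0},{"tx":0.2,"ty":-4,"tz":0,"yaw":0},{"tx":0.2,"ty":-4,"tz":0,"yaw":0},{"tx":0.2,"ty":-4,"tz":0,"yaw":0},{"tx":0.2,"ty":-4,"tz":0,"yaw":0},{"tx":0.2,"ty":-4,"tz":0,"yaw":0},{"tx":0.2,"ty":-3,"tz":0,"yaw":0},{"tx":0.2,"ty":-3,"tz":0,"yaw":0}]' --claw 9.3

```text
t: 7.3
position: [0.5182, -0.3231, 0.2921]
tcp_rot: [-0.0, 0.225, 0.974, 0.0]
ft_force: [-0.1, 0.1, 0.2]
gripper_width: 0.815
```

Request:
play_rows --deltas '[{"tx":0.2,"ty":-3,"tz":-1,"yaw":0},{"tx":0,"ty":-2,"tz":-2,"yaw":0},{"tx":0,"ty":-1.7,"tz":-2,"yaw":0},{"tx":0,"ty":0,"tz":-2,"yaw":0},{"tx":0,"ty":0,"tz":-2,"yaw":0},{"tx":0,"ty":0,"tz":0,"yaw":0},{"tx":0,"ty":0,"tz":0,"yaw":0}]'

```text
t: 8.0
position: [0.5202, -0.3884, 0.2025]
tcp_rot: [-0.0, 0.225, 0.974, 0.0]
ft_force: [-0.3, -0.3, 0.3]
gripper_width: 0.997
```

```bash
python3 - <<'E'
from h import *
from scipy.spatial.transform import Rotation as R
d=snap('wrist'); s=d['state']; print(s['t'],s['position'],s['ft_force'])
q=s['tcp_rot']; T=np.eye(4); T[:3,:3]=R.from_quat([q[1],q[2],q[3],q[0]]).as_matrix(); T[:3,3]=s['position']
d['camera_from_world']=np.linalg.inv(T@np.array(d['mount'])); pickle.dump(d,open('wrist.pkl','wb'))
v,u=np.mgrid[0:400,0:640]; ok=d['depth']>0; P=world(d,u[ok],v[ok]); hh=cv2.cvtColor(d['pixels'],cv2.COLOR_RGB2HSV).astype(int)[ok]
t=(P[:,2]>.034)&(P[:,2]<.053)&(P[:,0]>.44)&(P[:,0]<.6)&(P[:,1]>-.47)&(P[:,1]<-.3)
print('top',t.sum(),cv2.minAreaRect((P[t,:2]*1000).astype(np.float32)),np.median(P[t],0))
b=(P[:,2]>.004)&(P[:,2]<.018)&(hh[:,1]<60)&(P[:,0]>.52)&(P[:,0]<.66)&(P[:,1]>-.5)&(P[:,1]<-.37)
print('blade',b.sum(),cv2.minAreaRect((P[b,:2]*1000).astype(np.float32)))
save('w.png',d['pixels'])
E
```

```text
8.0 [ 0.52023789 -0.3883977   0.20250482] [-0.30626332 -0.2864234   0.34038661]
top 1732 ((507.37017822265625, -381.6703186035156), (29.18888282775879, 68.72309112548828), 63.24271011352539) [ 0.50581073 -0.38124785  0.04043372]
blade 1565 ((570.5667114257812, -413.3036193847656), (39.6919059753418, 74.19332885742188), 63.1492805480957)
```

View pics/w.png

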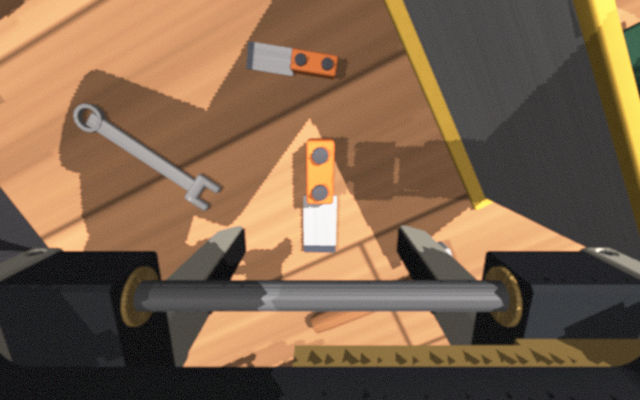

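The wrist view shows the orange holder at (320,170), upright between the fingers, with its blade towards (320,225) and nothing under the fingertips. The pose agrees to 2 mm and 1°. Descending.

Request:
play_rows --deltas '[{"tx":0,"ty":0,"tz":-2,"yaw":0},{"tx":0,"ty":0,"tz":-3,"yaw":0},{"tx":0,"ty":0,"tz":-3,"yaw":0},{"tx":0,"ty":0,"tz":-3,"yaw":0},{"tx":0,"ty":0,"tz":-3,"yaw":0},{"tx":0,"ty":0,"tz":-2,"yaw":0},{"tx":0,"ty":0,"tz":-1,"yaw":0},{"tx":0,"ty":0,"tz":-0.6,"yaw":0},{"tx":0,"ty":0,"tz":0,"yaw":0}]'

```text
t: 8.95
position: [0.5206, -0.389, 0.0272]
tcp_rot: [0.0, 0.225, 0.974, -0.0]
ft_force: [-0.9, 1.1, -0.5]
gripper_width: 0.998
```

Request:
play_rows --deltas '[{"tx":0,"ty":0,"tz":0,"yaw":0},{"tx":0,"ty":0,"tz":0,"yaw":0},{"tx":0,"ty":0,"tz":0,"yaw":0},{"tx":0,"ty":0,"tz":0,"yaw":0},{"tx":0,"ty":0,"tz":0,"yaw":0},{"tx":0,"ty":0,"tz":0,"yaw":0},{"tx":0,"ty":0,"tz":0,"yaw":0},{"tx":0,"ty":0,"tz":0,"yaw":0},{"tx":0,"ty":0,"tz":0,"yaw":0},{"tx":0,"ty":0,"tz":0,"yaw":0}]' --claw 0 --squeeze 45

```text
t: 9.95
position: [0.5201, -0.3888, 0.0266]
tcp_rot: [0.0, 0.225, 0.974, -0.0]
ft_force: [0.2, -0.4, -0.5]
gripper_width: 0.32
```

Gripped at 29.8 mm, which matches the 30 mm block. Lifting.

Request:
play_rows --deltas '[{"tx":0,"ty":0,"tz":0.5,"yaw":0},{"tx":0,"ty":0,"tz":1.5,"yaw":0},{"tx":0,"ty":0,"tz":3,"yaw":0},{"tx":0,"ty":0,"tz":4,"yaw":0},{"tx":0,"ty":0,"tz":4,"yaw":0},{"tx":0,"ty":0,"tz":4,"yaw":0},{"tx":0,"ty":0,"tz":4,"yaw":0},{"tx":0,"ty":0,"tz":3,"yaw":0},{"tx":0,"ty":0,"tz":1,"yaw":0},{"tx":0,"ty":0,"tz":0,"yaw":0}]'

```text
t: 10.95
position: [0.5205, -0.3889, 0.2788]
tcp_rot: [0.002, 0.225, 0.974, -0.001]
ft_force: [0.7, -0.2, -3.6]
gripper_width: 0.318
```

```bash
python3 - <<'E'
from h import *
from scipy.spatial.transform import Rotation as R
d=snap('wrist'); s=d['state']; print(s['t'],s['position'],s['ft_force'],s['ft_torque'],s['gripper_width'])
save('w2.png',d['pixels'])
# points in tool frame
d['camera_from_world']=np.linalg.inv(np.array(d['mount']))
v,u=np.mgrid[0:400,0:640]; ok=d['depth']>0; P=world(d,u[ok],v[ok]); hh=cv2.cvtColor(d['pixels'],cv2.COLOR_RGB2HSV).astype(int)[ok]
near=(abs(P[:,2])<.06)
o=near&(hh[:,0]<22)&(hh[:,1]>150)&(hh[:,2]>90)&(abs(P[:,1])<.025)&(abs(P[:,0])<.06)
b=near&(hh[:,1]<60)&(hh[:,2]>120)&(abs(P[:,1])<.035)&(abs(P[:,0])>.02)&(P[:,2]>.0)
for n,m in(('orange',o),('blade',b)):
    Q=P[m]; print(n,m.sum(),np.percentile(Q,[2,50,98],axis=0).round(4).tolist())
    if m.sum()>20: A=np.c_[Q[:,:2],np.ones(len(Q))]; print('  plane',np.linalg.lstsq(A,Q[:,2],rcond=None)[0], cv2.minAreaRect((Q[:,:2]*1000).astype(np.float32)))
E
```

```text
10.95 [ 0.52047592 -0.38891784  0.27879581] [ 0.73300263 -0.20448233 -3.62696898] [-0.00221219  0.04118831 -0.00157488] 0.3179368186791587
orange 5068 [[-0.0058, -0.0133, -0.0148], [0.0201, 0.0019, -0.0133], [0.0489, 0.0151, 0.0139]]
  plane [ 0.16243532 -0.02687084 -0.01525868] ((19.67241668701172, 0.5573139190673828), (31.62005043029785, 59.189064025878906), 88.5348129272461)
blade 1945 [[-0.0761, -0.0178, 0.0164], [-0.0634, 0.0009, 0.0175], [-0.0512, 0.0201, 0.0186]]
  plane [-0.00573169  0.0020656   0.01712915] ((-63.88788604736328, 1.25830078125), (27.07431983947754, 39.67155456542969), 0.6938984394073486)
```

View pics/w2.png

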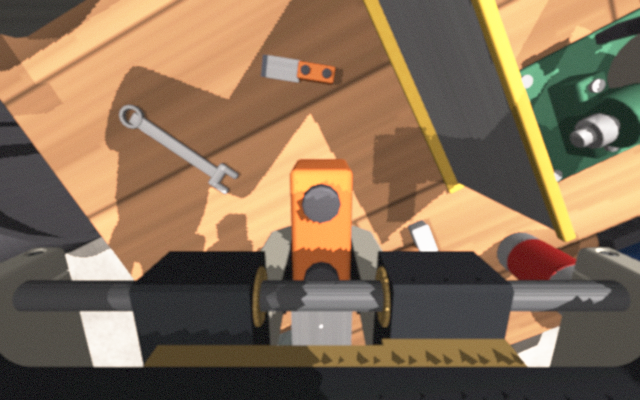

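The wrist view shows the holder upright between the pads at (320,225), with the blade below at (320,325). It is level in the tool frame (slope −0.006) and the screen rim lies to the right. The edge is 92.5 mm ahead of and 20.6 mm below the TCP, so the target TCP is (0.5065, 0.0095, 0.201) with a turn of +0.48 rad.

Request:
play_rows --deltas '[{"tx":0,"ty":0.8,"tz":0,"yaw":0.02},{"tx":0,"ty":1.6,"tz":0,"yaw":0.03},{"tx":0,"ty":2.4,"tz":0,"yaw":0.03},{"tx":0,"ty":2.6,"tz":0,"yaw":0.03},{"tx":0,"ty":2.6,"tz":0,"yaw":0.03},{"tx":0,"ty":2.6,"tz":0,"yaw":0.03},{"tx":0,"ty":2.6,"tz":0,"yaw":0.03},{"tx":0,"ty":2.6,"tz":0,"yaw":0.03},{"tx":0,"ty":2.6,"tz":0,"yaw":0.03},{"tx":0,"ty":2.6,"tz":0,"yaw":0.03}]'

```text
t: 12.0
position: [0.519, -0.1559, 0.2753]
tcp_rot: [-0.001, 0.08, 0.997, 0.001]
ft_force: [0.1, -0.5, -3.3]
gripper_width: 0.323
```

Request:
play_rows --deltas '[{"tx":-0.2,"ty":2.6,"tz":0,"yaw":0.03},{"tx":-0.2,"ty":2.6,"tz":0,"yaw":0.03},{"tx":-0.2,"ty":2.6,"tz":0,"yaw":0.03},{"tx":-0.2,"ty":2.6,"tz":0,"yaw":0.03},{"tx":-0.2,"ty":2.6,"tz":0,"yaw":0.03},{"tx":-0.2,"ty":2,"tz":0,"yaw":0.03},{"tx":-0.2,"ty":1.2,"tz":0,"yaw":0.01},{"tx":0,"ty":0.6,"tz":0,"yaw":0},{"tx":0,"ty":0,"tz":0,"yaw":0},{"tx":0,"ty":0,"tz":0,"yaw":0}]'

```text
t: 13.0
position: [0.5061, 0.0089, 0.2764]
tcp_rot: [-0.0, -0.013, 1.0, -0.0]
ft_force: [0.0, -0.0, -2.9]
gripper_width: 0.318
```

Position and yaw (0.026) are as planned. I'll lower to about 25 mm above the wheel and check with the cameras before the last step.

Request:
play_rows --deltas '[{"tx":0,"ty":0,"tz":-1,"yaw":0},{"tx":0,"ty":0,"tz":-1.5,"yaw":0},{"tx":0,"ty":0,"tz":-1.5,"yaw":0},{"tx":0,"ty":0,"tz":-1.2,"yaw":0},{"tx":0,"ty":0,"tz":-0.8,"yaw":0},{"tx":0,"ty":0,"tz":0,"yaw":0},{"tx":0,"ty":0,"tz":0,"yaw":0}]'

```text
t: 13.7
position: [0.5063, 0.0091, 0.2168]
tcp_rot: [0.0, -0.013, 1.0, -0.0]
ft_force: [-1.3, 0.1, -2.5]
gripper_width: 0.32
```

```bash
python3 - <<'E'
from h import *
a=snap('scene'); b=snap('top'); s=b['state']; print(s['t'],s['position'],s['tcp_rot'])
fu,fv=proj(b,[.599,.0127,.17]); print('crown top px',fu,fv,'scene',proj(a,[.599,.0127,.17]))
for n,d in(('top',b),('scene',a)):
    v,u=np.mgrid[0:400,0:640]; ok=d['depth']>0; P=world(d,u[ok],v[ok]); hh=cv2.cvtColor(d['pixels'],cv2.COLOR_RGB2HSV).astype(int)[ok]
    m=(P[:,2]>.187)&(P[:,2]<.208)&(P[:,0]>.525)&(P[:,0]<.66)&(abs(P[:,1]-.01)<.05)
    Q=P[m]; print(n,m.sum(),'z',np.percentile(Q[:,2],[5,50,95]).round(4),cv2.minAreaRect((Q[:,:2]*1000).astype(np.float32)),'xmax',np.percentile(Q[:,0],99).round(4),'y',np.percentile(Q[:,1],[1,99]).round(4))
ca=a['pixels'][180:300,260:420]; cb=b['pixels'][120:240,220:380]
save('c3.png',np.hstack([ca,cb]),k=2.5)
E
```

```text
13.75 [0.50652075 0.00916124 0.21716784] [ 4.79179094e-04 -1.30170548e-02  9.99915154e-01 -1.09990404e-04]
crown top px 278.1598515755832 157.09844330322176 scene (np.float64(340.3321851932468), np.float64(230.5295057365982))Traceback (most recent call last):
  File "<stdin>", line 7, in <module>
    return _quantile_unchecked(
        a, q, axis, out, overwrite_input, method, keepdims, weights)
    return _ureduce(a,
                    func=_quantile_ureduce_func,
    ...<5 lines>...
                    overwrite_input=overwrite_input,
                    method=method)
    r = func(a, **kwargs)
    result = _quantile(arr,
                       quantiles=q,
    ...<2 lines>...
                       out=out,
                       weights=wgt)
    slices_having_nans = np.isnan(arr[-1, ...])
                                  ~~~^^^^^^^^^
IndexError: index -1 is out of bounds for axis 0 with size 0
```

```bash
python3 - <<'E'
from h import *
d=load('scene')
v,u=np.mgrid[0:400,0:640]; ok=d['depth']>0; P=world(d,u[ok],v[ok]); hh=cv2.cvtColor(d['pixels'],cv2.COLOR_RGB2HSV).astype(int)[ok]
m=(P[:,2]>.190)&(P[:,2]<.206)&(P[:,0]>.545)&(P[:,0]<.66)&(abs(P[:,1]-.01)<.05)
Q=P[m]; print(m.sum(),'z',np.percentile(Q[:,2],[5,50,95]).round(4),cv2.minAreaRect((Q[:,:2]*1000).astype(np.float32)),'xmax',np.percentile(Q[:,0],[98,99.5]).round(4),'y',np.percentile(Q[:,1],[1,99]).round(4))
im=np.repeat(np.repeat(d['pixels'],5,0),5,1)
save('c3.png',d['pixels'],(270,170,420,280),5)
print('pred edge ends px', [np.round(proj(d,[.599+.0005*i,.0095+.0025+.02*i,.1965]),1).tolist() for i in(-1,1)])
E
```

```text
242 z [0.1975 0.1995 0.201 ] ((573.5097045898438, 13.068760871887207), (57.15672302246094, 41.28561782836914), 1.139351487159729) xmax [0.5999 0.601 ] y [-0.0069  0.0334]
pred edge ends px [[334.0, 219.2], [346.9, 225.7]]
```

View pics/c3.png

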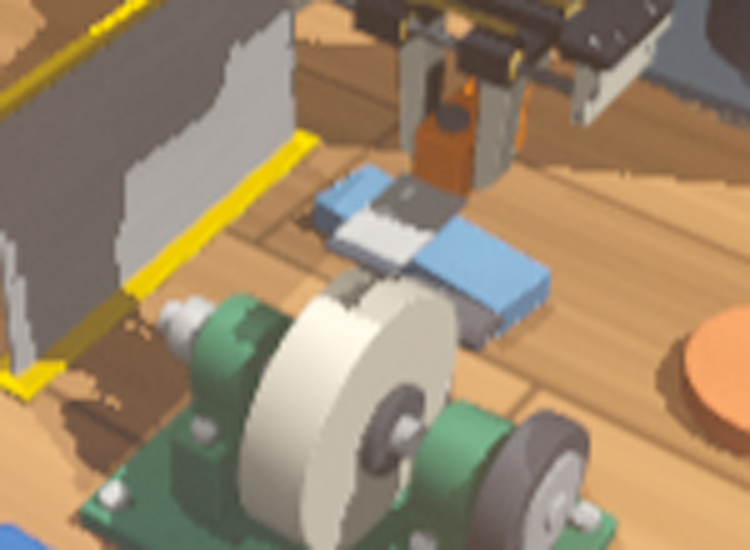

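The crop shows the blade at crop (385,240) clear above the wheel top at about (380,290), level and square to it. Measured by the same camera, the edge is within about 2 mm of the crown along and across the wheel. Last lowering, by 1.6 cm.

Request:
play_rows --deltas '[{"tx":0,"ty":0.1,"tz":-0.5,"yaw":0},{"tx":0,"ty":0,"tz":-0.5,"yaw":0},{"tx":0,"ty":0,"tz":-0.4,"yaw":0},{"tx":0,"ty":0,"tz":-0.2,"yaw":0},{"tx":0,"ty":0,"tz":0,"yaw":0},{"tx":0,"ty":0,"tz":0,"yaw":0},{"tx":0,"ty":0,"tz":0,"yaw":0},{"tx":0,"ty":0,"tz":0,"yaw":0},{"tx":0,"ty":0,"tz":0,"yaw":0},{"tx":0,"ty":0,"tz":0,"yaw":0}]'

```text
t: 14.8
position: [0.5061, 0.0103, 0.2007]
tcp_rot: [0.0, -0.013, 1.0, -0.0]
ft_force: [0.7, -0.5, -3.1]
gripper_width: 0.32
```

```bash
python3 - <<'E'
from h import *
d=snap('scene'); s=d['state']; print(s['t'],s['position'],s['tcp_rot'],s['ft_force'],abs(s['joint_vel']).max())
v,u=np.mgrid[0:400,0:640]; ok=d['depth']>0; P=world(d,u[ok],v[ok])
m=(P[:,2]>.176)&(P[:,2]<.192)&(P[:,0]>.545)&(P[:,0]<.66)&(abs(P[:,1]-.01)<.05)
Q=P[m]; print(m.sum(),'z',np.percentile(Q[:,2],[5,50,95]).round(4),cv2.minAreaRect((Q[:,:2]*1000).astype(np.float32)),'xmax',np.percentile(Q[:,0],[98,99.5]).round(4),'y',np.percentile(Q[:,1],[1,99]).round(4))
b=(P[:,2]>.067)&(P[:,2]<.079)&(abs(P[:,0]-.53)<.05)&(abs(P[:,1]-.3355)<.05)
for n,c in dict(blue=(.5567,.303),yellow=(.5027,.3678),green=(.4972,.3083),red=(.5626,.3627)).items():
    q=np.hypot(P[:,0]-c[0],P[:,1]-c[1])<.008; print(n,np.median(P[q,2]).round(4))
E
```

```text
14.8 [0.50611704 0.01033132 0.20072889] [ 7.81952745e-05 -1.31126995e-02  9.99914021e-01 -2.66283784e-05] [ 0.6551387  -0.53167954 -3.07588014] 0.0022134136831982072
237 z [0.1815 0.1836 0.1854] ((573.1492919921875, 14.30901050567627), (56.966617584228516, 40.88248062133789), 1.3732142448425293) xmax [0.6   0.601] y [-0.0058  0.0346]
blue 0.0727
yellow 0.0728
green 0.0727
red 0.0727
```

The blade top is at z = 0.1836, so the underside is about 10.5 mm above the crown. The edge is at about (0.6005, 0.0145) against the crown at (0.599, 0.013–0.0144). All buttons are up and the arm is still, so I'm handing in.

```bash
python3 -c "
from bench import bot; print(bot.close_job())"
```

```text
the job is handed in; nothing more can be done
None
```

I pressed blue, yellow and green in that order, lifted the large orange holder over the spark screen, and handed the job in with the blade held over the wheel. That was at about 15 s of the 64 s allowed; the hand-in gives no verdict.

- **Buttons:** each of the three bottomed out at 16–19 N. All four, including red, measured back at rest height (about 73 mm against the stated 72 mm).
- **Grip:** the fingers hold the 30 mm block at 29.8 mm, and the wrist carries about 3 N, which fits a 0.3 kg holder. I saw no sign of the holder or blade touching the screen or grinder.
- **Final pose:** the edge is about 10 mm above the wheel's topmost point and within about 2 mm of it along and across. It is parallel to the shaft to within about 0.01 rad, and the arm is still.
- **What disagreed:** the scene and top cameras differed by about 3 mm across the wheel and 1 mm along it. At the end the arm hid the blade from the top camera, so the last check used the scene camera alone. My first two move calls were refused for their format and moved nothing.
- **Not checked:** I took no final pictures of the bystanders.

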